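Load a glass paperweight into the annealing kiln through its swing flap

ROBOT

A 7-joint arm with a two-finger parallel gripper is mounted at the origin on the work surface. World frame = base frame: x ahead of the robot, y to its left, z up, the work surface at z = 0. Lengths are in mm, angles in degrees, forces in N, time in s.
With the tool pointing down it reaches from about 400 to 900 mm from the base axis. Payload 5.6 kg.
Tool frame: the origin (TCP) lies at the very end of the fingers, on their centre line; the grasp point (between the pads) lies 19 mm behind it; z points along the fingers, y is the direction in which the jaws open and shut (so a half turn about z gives the same grasp; the last joint's range is limited). The gripper opens to 92 mm and grips with 3 to 60 N. Pads are 20 mm wide; open, the fingers measure 128 mm over their backs; the gripper's body (75 mm by 189 mm) begins 69 mm behind the grasp point.
Start: joints at [74.37, 26.786, -0.665, 91.828, 0.344, 61.387, -3.226], TCP at [148.016, -632.93, 214.592] pointing down, gripper open.
Joint ranges: [-144.91, 144.91], [-17.63, 115.5], [-89.93, 88.59], [15.96, 139.68], [-74.01, 254.01], [8.47, 105.57], [-167.45, 167.45]. Speed limits (degrees/s): [147.25, 147.25, 180, 180, 180, 180, 180].

INTERFACE

Orientations are given as [roll, pitch, yaw] about the fixed x, y, z axes, in that order (R = Rz(yaw) Ry(pitch) Rx(roll)).
In Python, from station import arm gives the robot as it stands.
- The arm moves only by the shell command python3 -m handwheel 'ROWS'. ROWS is JSON, a list of rows, each an object with "travel": the shift along the tool's x, y, z in mm, a list of three; "delta_rot": the turn, a rotation vector about the tool's x, y, z in rad, a list of three; "gripper": the finger opening in mm, from 0 to 91.9. A call has 1 to 8 rows; each row shifts and turns the commanded pose from where the row before left it, along the tool's axes as they then stand; what a row does not reach is not made up. A row lasts 1/8 s, in which the tool goes at most 62.5 mm and 10.7 degrees, less where a joint would pass 70% of its speed; a pose out of reach is approached as far as the arm can. A call with a gripper value outside its range is refused whole. The fingers move at their own pace and stop on an object; the grip force is fixed at half the most. Time passes only in rows, so rows that do not move let the fingers close. It gives the time, the measured TCP pose, the force and the opening at its end, in the units of the state.
- arm.state(): the state, without advancing time (a new reading comes with each control period).
- arm.camera(name): name is "scene" or "top" or "wrist"; returns the picture (420x560x3 uint8, red, green, blue); there is no depth.
- arm.calibration(name): a dict with "mtx" (3x3 intrinsics, pixels), "R" (3x3) and "t" (3): a world point X has camera coordinates R X + t. Camera axes: x right, y down, z forward; pixel columns grow to the right and rows downward; lengths in mm; the calibration is good to about 2 mm. A picture is of the moment at which its call begins: read the wrist's pose just before it. calibration takes no time and is no camera call; for the wrist camera it gives the pose at the moment of the call.
- arm.finish_job(): hands the job in, once; it reports no verdict.
The state is a dict: "t": time; "joint_positions": joint angles; "qd": joint speeds; "joint_torque": joint torques, N m; "tcp_pos": TCP position; "orientation": TCP orientation; "contact_force": force on the tool from outside, world axes, zero at the start; "ft_torque": the same for the moment, N m; "finger_gap": finger opening in mm.
Only numpy, scipy, OpenCV 4.12 (cv2) and the standard library are available. Lean on these libraries where they do the work, as an engineer would, in place of code of your own. Each camera call takes 0.05 s, during which the arm holds its last target. There are 200 camera calls.

TASK

Load the finished glass paperweight into the cold annealing kiln: with the push fork, slide it along the loading shelf, through the hanging flap and so far into the chamber that the flap falls fully shut behind it, keeping it upright, without jamming it against the kiln and without touching it with the gripper. Lay the fork flat on the bench again, then turn the knurled thumbscrew of the flap's hinge clamp clockwise until it seats, so that the flap is locked for the anneal. Leave the vase, the rod pot and the graphite paddle where they are.

Things in the scene. Friction and masses are not known exactly. Their poses are not given: they have to be found in the camera images.
- kiln: Fixed grey bench kiln, a box 280 mm wide and 257 mm deep, roof 165 mm above the bench. Origin: on the bench, straight under the middle of the flap's hinge line; +x points level into the kiln (the way to push), y along the hinge, z up. The mouth is in the plane x = 0.
- mouth (a point): Middle of the mouth's sill, 32 mm above the kiln's origin, same axes. The mouth is 100 mm wide and 90 mm high, its jambs 34 mm deep. Behind them the chamber is 160 mm wide, back wall 215 mm in. In front a loading shelf 160 mm wide runs out 140 mm; shelf, sill and chamber floor are one smooth level slab.
- flap (a joint): Thin steel flap (96 mm wide, 0.12 kg) closing the mouth, hung by its upper edge from a hinge 83 mm above the sill. 0 rad = hanging shut; it swings only inwards, value growing to 1.45, and falls shut by its weight when nothing is under it. It sweeps 79 mm into the chamber: only glass lying wholly deeper than that is sure to let it shut.
- flap_edge (a point): Middle of the flap's rolled lower edge, 79 mm below the hinge; shut, it is 4 mm above the sill. The edge is smooth and slides easily over glass and steel (friction about 0.25).
- paperweight_mid (a point): Middle of the finished piece, 18 mm above its flat base: a solid glass dome, round, 56 mm across at its widest (8 mm up), 36 mm high, 0.1 to 0.2 kg, standing on the loading shelf up to 25 mm to either side of the mouth's middle. z axis up. It slides with a friction of about 0.6.
- fork_grip (a point): Grip point of the push fork, in its wooden handle: 28 mm wide, 34 mm high, reaching from 85 mm behind to 45 mm ahead of this point, which is 17 mm above the fork's underside. The fork lies flat on the bench. Its +x axis points along the shank to the vee, z up. Whole fork 0.16 kg.
- fork_vee (a point): Inner corner of the vee at the fork's end, 220 mm ahead of the grip point, 12 mm above the underside; same axes. Two upright steel blades, 24 mm high, 3 mm thick, spread forwards from it at 50 degrees either side: 24 mm forward, 58 mm wide over all. Glass held in it has its middle 38 mm ahead of this corner. The shank is a 10 mm rod, its top 30 mm above the underside.
- screw (a joint): Knurled brass thumbscrew of the split clamp on the end of the flap's hinge spindle. Its axis is vertical and it hardly sinks; turning clockwise seen from above tightens it and raises the value. Starts between 0.2 and 1.2 rad, turns with 0.05 N m, and is seated against its stop at 2.4 rad, where the resistance rises sharply.
- screw_head (a point): Middle of the thumbscrew's knurled round head, 27 mm across, 19 mm high, on a slim upright shank over the clamp block; 193 mm above the bench, above the level of the kiln's roof. In the kiln's frame it is at x = -24 mm, y = +85 mm. Nothing else stands within 100 mm of it at its own height.
- vase: Bystander: glass bud vase, 60 mm across, 120 mm high, standing; origin under its middle.
- rod_pot: Bystander: white pot, 72 mm across, 70 mm high, with short glass rods standing up to 160 mm; origin under its middle.
- paddle: Bystander: graphite paddle lying flat, 245 mm long along its x, 60 mm wide, 24 mm high; origin under it, 100 mm from the handle's end.
Mind the look-alikes: they are no part of the job. Of the things like the part that bears paperweight_mid, leave any that is purple or red; of the rest the smaller one is meant.

How it is judged (in metres and radians):
On the way, in this order (a step that is already met when the one before it is completed fails the run):
1. the paperweight has been pushed through the flap, deep into the chamber (x of paperweight_mid in the frame of kiln above 0.07 m), for 0.1 s.
2. the fork is out again and the flap has fallen shut (value of joint flap below 0.06 rad and x of fork_vee in the frame of kiln below -0.02 m), for 0.2 s.
3. the fork lies on the bench (height (world z) of each of fork_grip, fork_vee below 0.024 m and contact force between the fingers and fork below 0.3 N), for 0.2 s.
4. the thumbscrew is seated (value of joint screw above 2.28 rad), for 0.1 s.
At the end, for the whole second after the job is handed in: The paperweight stands upright (within 0.15 rad) and still on the chamber floor with its middle at least 70 mm inside the mouth, the flap hangs shut (below 0.06 rad), the fork lies flat and still on the bench (both its points lower than 24 mm), and the thumbscrew is seated (above 2.28 rad) (x of paperweight_mid in the frame of kiln above 0.07 m and z of paperweight_mid in the frame of kiln below 0.06 m and angle between each of paperweight_mid, fork_grip's own z axis and vertical below 0.15 rad and linear speed of each of paperweight, fork below 0.02 m/s and value of joint flap below 0.06 rad and value of joint screw above 2.28 rad and height (world z) of each of fork_grip, fork_vee below 0.024 m); the robot touches nothing.
It fails at once if the gripper touches the paperweight (contact force between the fingers and paperweight above 0.5 N).
It fails at once if the paperweight is tipped by more than 0.4 rad (angle between paperweight_mid's own z axis and vertical above 0.4 rad).
It fails at once if the paperweight is jammed against the kiln (over 20 N) (contact force between paperweight and kiln above 20 N).
It fails at once if the vase, the rod pot or the paddle is moved by more than 20 mm (distance of any of vase, rod_pot, paddle from where it was at the start of the episode above 0.02 m).
It also fails if it takes over 69 s, if anything falls off the work surface, if the arm or the gripper's body presses on something with over 40 N, if the wrist force passes 120 N, or if a joint passes its speed limit or range.

## Working session

There is one attempt and no reset: what is moved stays moved. The work goes in short steps, Python scripts to look and compute and a shell command to move; the robot and the scene stay as the last step left them, time stands still between calls to the robot, and variables do not carry over. Pictures are saved under pics/ and viewed, about 8 in all and at most 12, crops included, and the job is handed in when it is done.

```bash
mkdir -p pics; ls
python3 - <<'E'
from station import arm
import cv2
s=arm.state();print(s)
for n in("scene","top"):
    im=arm.camera(n);cv2.imwrite(f"pics/{n}0.png",im[:,:,::-1])
    c=arm.calibration(n);print(n,c)
E
```

```text
pics
{'t': 0.0, 'joint_positions': array([74.36961435, 26.83754969, -0.66458118, 91.88004515,  0.34482411,
       61.38555214, -3.22560311]), 'qd': array([ 1.96934575e-02,  2.05091776e-02, -7.54033575e-02,  7.96913904e-02,
       -2.52158302e-02,  2.79007787e-02, -6.30633272e-05]), 'joint_torque': array([-7.64637480e-04, -5.20576572e+01, -1.25137117e-02, -2.43741703e+01,
       -5.64969471e-02,  1.72946567e-02,  1.80914813e-04]), 'tcp_pos': array([ 147.85347599, -632.37076149,  213.62912361]), 'orientation': array([-1.79899131e+02,  8.07601591e-03,  1.31634687e+01]), 'contact_force': array([-0.29157461,  0.04875615,  0.0426107 ]), 'ft_torque': array([ 0.01008151, -0.06341743,  0.00558713]), 'finger_gap': 92.03693519202903}
scene {'mtx': array([[431.10860011,   0.        , 276.54058321],
       [  0.        , 431.10860011, 211.55206205],
       [  0.        ,   0.        ,   1.        ]]), 'R': array([[ 0.86889351,  0.49457758, -0.02042248],
       [ 0.29525309, -0.55094415, -0.78056784],
       [-0.397303  ,  0.67220053, -0.62473736]]), 't': array([-531.63877009,  -25.38356042, 1212.47557028])}
top {'mtx': array([[495.81127475,   0.        , 276.67548727],
       [  0.        , 495.81127475, 205.02390273],
       [  0.        ,   0.        ,   1.        ]]), 'R': array([[ 0.00744315, -0.9999439 , -0.00753602],
       [-0.98712317, -0.00614306, -0.15984403],
       [ 0.15978877,  0.00862872, -0.98711352]]), 't': array([  36.6754041 ,  561.63323475, 1126.59957709])}
```

View pics/scene0.png

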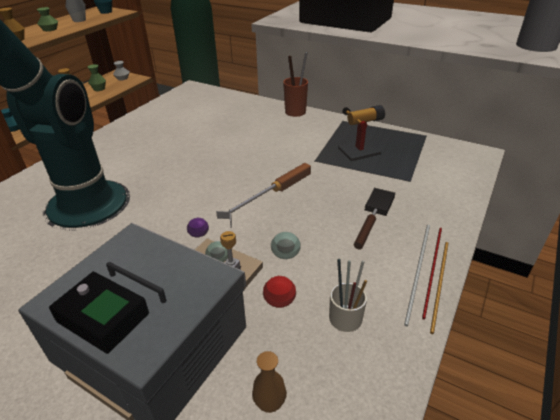

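View pics/top0.png

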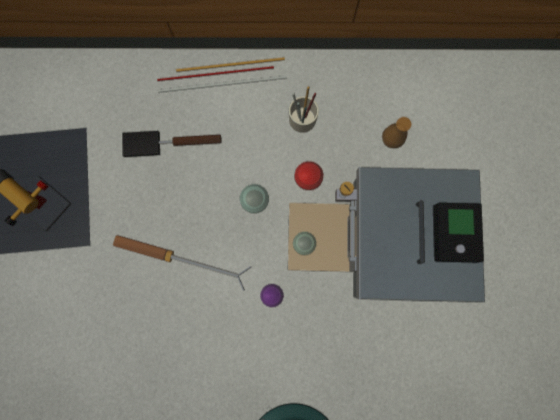

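Top view: kiln on the right with its mouth towards image left. The shelf is at (288–352, 203–271) with the small green dome at (304,243). The large green dome (254,198) and the red and purple ones are look-alikes. The fork runs from handle (118,241) to vee (238,275), and the screw is at (346,188). The scene view shows the screw at (229,240), the fork handle at (293,178), and the small dome partly hidden.

```bash
cat > h.py <<'E'
import numpy as np,cv2
from station import arm
def ray(c,u,v):
    R,t=np.array(c["R"]),np.array(c["t"]);d=R.T@np.linalg.inv(c["mtx"])@[u,v,1.];return -R.T@t,d/np.linalg.norm(d)
def plane(c,uv,z):
    o,d=ray(c,*uv);return o+d*(z-o[2])/d[2]
def tri(c1,p1,c2,p2):
    A=np.zeros((3,3));b=np.zeros(3);L=[ray(c1,*p1),ray(c2,*p2)]
    for o,d in L:
        M=np.eye(3)-np.outer(d,d);A+=M;b+=M@o
    X=np.linalg.solve(A,b);return X,[float(np.linalg.norm(np.cross(X-o,d))) for o,d in L]
def blobs(im,lo,hi,roi,amin=15):
    m=cv2.inRange(cv2.cvtColor(im,cv2.COLOR_RGB2HSV),lo,hi);k=np.zeros_like(m);x0,y0,x1,y1=roi;k[y0:y1,x0:x1]=m[y0:y1,x0:x1]
    return [c for c in sorted(cv2.findContours(k,cv2.RETR_EXTERNAL,cv2.CHAIN_APPROX_NONE)[0],key=cv2.contourArea)[::-1] if cv2.contourArea(c)>=amin]
E
python3 - <<'E'
from h import *
np.set_printoptions(precision=1,suppress=True)
T=cv2.imread("pics/top0.png")[:,:,::-1].copy();S=cv2.imread("pics/scene0.png")[:,:,::-1].copy()
ct,cs=arm.calibration("top"),arm.calibration("scene")
hs=lambda im,x,y:cv2.cvtColor(im,cv2.COLOR_RGB2HSV)[y,x]
for p in[(130,243),(346,186),(330,220),(304,243),(254,198),(100,100)]:print("T",p,hs(T,*p))
for p in[(293,178),(229,238),(286,244),(215,250)]:print("S",p,hs(S,*p))
mid=lambda c:np.array(cv2.minAreaRect(c)[0])
res={}
for n,im,c,R1,R2 in(("T",T,ct,(105,225,175,270),(335,178,358,198)),("S",S,cs,(270,160,315,195),(218,228,240,262))):
    for nm,lo,hi,roi in(("handle",(3,90,40),(18,255,255),R1),("screw",(10,110,90),(28,255,255),R2)):
        b=blobs(im,lo,hi,roi)
        for q in b[:2]:print(n,nm,cv2.contourArea(q),cv2.minAreaRect(q))
        if b:res[n+nm]=mid(b[0])
for nm in("handle","screw"):
    print(nm,tri(ct,res["T"+nm],cs,res["S"+nm]))
b=blobs(T,(8,50,110),(28,150,255),(280,195,355,280),200)
for q in b[:1]:
    r=cv2.minAreaRect(q);print("shelf",r,cv2.contourArea(q))
    for p in cv2.boxPoints(r):print(p,plane(ct,p,32))
g=blobs(T,(50,25,60),(100,255,255),(225,170,340,265),60)
for q in g:
    ce,r=cv2.minEnclosingCircle(q);print("green",ce,r,plane(ct,ce,45),plane(ct,ce,15))
# canny-free vee / fork points
for p in((238,275),(251,267),(243,290),(116,241)):print(p,plane(ct,p,15))
big=np.hstack([cv2.resize(T[170:310,100:370],None,fx=2.9,fy=2.9,interpolation=cv2.INTER_CUBIC)])
cv2.imwrite("pics/c1.png",big[:,:,::-1])
E
```

```text
T (130, 243) [ 12 135 115]
T (346, 186) [ 18 115  84]
T (330, 220) [ 18  76 148]
T (304, 243) [ 51  21 119]
T (254, 198) [ 52  25 113]
T (100, 100) [ 23  14 146]
S (293, 178) [ 12 113  63]
S (229, 238) [ 18 166 160]
S (286, 244) [50 15 99]
S (215, 250) [48 13 95]
T handle 524.0 ((142.59506225585938, 247.96685791015625), (59.36326217651367, 10.744376182556152), 16.313854217529297)
T screw 116.5 ((346.2500305175781, 188.25001525878906), (12.020814895629883, 12.727922439575195), 45.0)
S handle 434.5 ((291.0912780761719, 177.15769958496094), (12.662553787231445, 43.18021774291992), 59.931419372558594)
S screw 104.0 ((227.5, 236.5), (11.0, 13.0), 90.0)
handle (array([458.5, 359.8,  16.5]), [1.799530702193422, 1.799530702193568])
screw (array([ 572.3, -103.9,  198.7]), [0.15625974228353534, 0.1562597422836007])
shelf ((319.00537109375, 236.76756286621094), (61.51824951171875, 67.1911392211914), 1.3322197198867798) 3844.5
[287.5 269.6] [410.4  14.2  32. ]
[289.  202.5] [569.9  11.1  32. ]
[350.5 203.9] [ 567.4 -135.8   32. ]
[349.  271.1] [ 408.2 -129.6   32. ]
green (253.4897918701172, 198.24490356445312) 13.982379913330078 [577.4  95.6  45. ] [582.6  97.3  15. ]
green (303.70001220703125, 243.0) 10.492466926574707 [472.  -23.2  45. ] [474.5 -24.6  15. ]
(238, 275) [397.5 131.3  15. ]
(251, 267) [416.6 100.7  15. ]
(243, 290) [362.5 118.8  15. ]
(116, 241) [476.3 426.3  15. ]
```

View pics/c1.png

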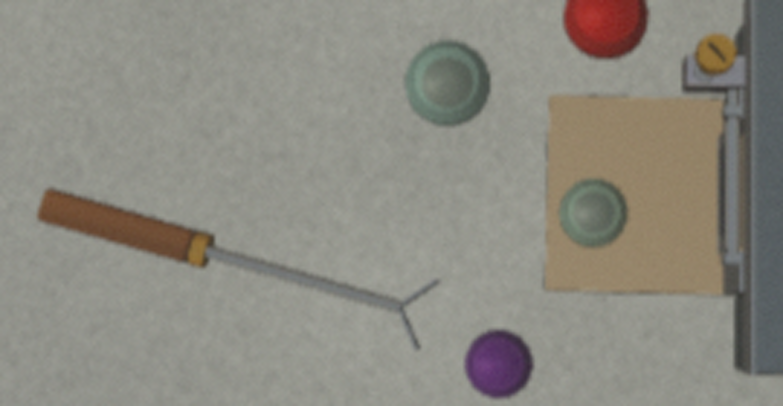

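Measured, and consistent with the sizes given:
- **Kiln:** origin about (487.5, -127.4), x axis at yaw -91.1°. The screw predicted from this is (573, -105); triangulated, it is (572, -104).
- **Paperweight:** about (472, -23.5).
- **Fork:** yaw about -105°, grip about (453, 343), vee about (396, 131).

Next: lift, turn to yaw 75° and move over.

```bash
python3 -m handwheel '[{"travel":[0,0,-12],"delta_rot":[0,0,-0.18],"gripper":91},{"travel":[0,0,-12],"delta_rot":[0,0,-0.18],"gripper":91},{"travel":[0,0,-12],"delta_rot":[0,0,-0.18],"gripper":91},{"travel":[0,0,-12],"delta_rot":[0,0,-0.18],"gripper":91},{"travel":[0,0,-12],"delta_rot":[0,0,-0.18],"gripper":91},{"travel":[0,0,-12],"delta_rot":[0,0,-0.18],"gripper":91}]'
python3 -m handwheel '[{"travel":[45,31,0],"delta_rot":[0,0,0],"gripper":91},{"travel":[45,31,0],"delta_rot":[0,0,0],"gripper":91},{"travel":[45,31,0],"delta_rot":[0,0,0],"gripper":91},{"travel":[45,31,0],"delta_rot":[0,0,0],"gripper":91},{"travel":[45,31,0],"delta_rot":[0,0,0],"gripper":91},{"travel":[45,31,0],"delta_rot":[0,0,0],"gripper":91},{"travel":[45,31,0],"delta_rot":[0,0,0],"gripper":91},{"travel":[45,31,0],"delta_rot":[0,0,0],"gripper":91}]'
```

```text
t: 0.85
tcp_pos: [147.9, -632.6, 286.4]
orientation: [-180.0, -0.0, 75.4]
contact_force: [0.0, -0.1, 0.4]
finger_gap: 90.7
t: 1.85
tcp_pos: [481.4, -347.9, 286.3]
orientation: [-180.0, 0.0, 75.0]
contact_force: [-0.0, 0.2, 0.0]
finger_gap: 91.1
```

```bash
python3 -m handwheel '[{"travel":[54,-17,0],"delta_rot":[0,0,0],"gripper":91},{"travel":[54,-17,0],"delta_rot":[0,0,0],"gripper":91},{"travel":[54,-17,0],"delta_rot":[0,0,0],"gripper":91},{"travel":[54,-17,0],"delta_rot":[0,0,0],"gripper":91},{"travel":[54,-17,0],"delta_rot":[0,0,0],"gripper":91},{"travel":[54,-17,0],"delta_rot":[0,0,0],"gripper":91}]'
python3 -m handwheel '[{"travel":[54,-17,0],"delta_rot":[0,0,0],"gripper":91},{"travel":[54,-17,0],"delta_rot":[0,0,0],"gripper":91},{"travel":[54,-17,0],"delta_rot":[0,0,0],"gripper":91},{"travel":[54,-17,0],"delta_rot":[0,0,0],"gripper":91},{"travel":[54,-17,15],"delta_rot":[0,0,0],"gripper":91},{"travel":[54,-17,15],"delta_rot":[0,0,0],"gripper":91},{"travel":[0,0,20],"delta_rot":[0,0,0],"gripper":91},{"travel":[0,0,0],"delta_rot":[0,0,0],"gripper":91}]'
python3 - <<'E'
from h import *
s=arm.state();c=arm.calibration("wrist");im=arm.camera("wrist");cv2.imwrite("pics/w1.png",im[:,:,::-1])
import json;json.dump({k:np.array(c[k]).tolist() for k in("mtx","R","t")},open("w1.json","w"))
print(s["tcp_pos"],s["joint_positions"].round())
E
```

```text
t: 2.6
tcp_pos: [465.1, -8.1, 286.5]
orientation: [180.0, 0.0, 75.0]
contact_force: [1.1, 0.1, -0.2]
finger_gap: 90.9
t: 3.6
tcp_pos: [449.8, 328.2, 234.5]
orientation: [-179.8, 0.2, 75.1]
contact_force: [-0.4, 0.1, 0.7]
finger_gap: 91.2
[449.81591359 328.16698054 234.51200919] [ -4.  24. -45. 101.  19.  63. -70.]
```

View pics/w1.png

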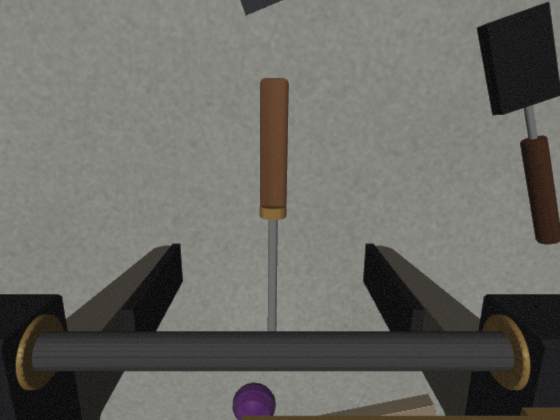

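Wrist view: the handle is at (274, 80–218) and runs almost straight up the picture, so the yaw is right. It is nearly centred between the fingers.

Run:
```python
from h import *
import json
np.set_printoptions(precision=1,suppress=True)
c={k:np.array(v) for k,v in json.load(open("w1.json")).items()};W=cv2.imread("pics/w1.png")[:,:,::-1].copy()
T=cv2.imread("pics/top0.png")[:,:,::-1].copy();ct=arm.calibration("top")
def ends(q):
    b=cv2.boxPoints(cv2.minAreaRect(q));b=b[np.argsort(b[:,0]*0+b@np.array(D))];return b[:2].mean(0),b[2:].mean(0)
D=(0,1);w=ends(blobs(W,(3,90,30),(28,255,255),(230,60,320,230),300)[0])
D=(1,0);t=ends(blobs(T,(3,80,40),(28,255,255),(105,225,178,270),100)[0])
for a,b in zip(w,t):print(a,b,tri(c,a,ct,b),plane(c,a,30),plane(ct,b,30))
```

```text
[273.5  78. ] [114.  239.6] (array([477.9, 428.7,  23.4]), [0.938605168155864, 0.9386051681559171]) [476.9 428.4  30. ] [478.3 426.2  30. ]
[273.5 219. ] [171.1 256.4] (array([440. , 290.2,  24. ]), [0.15563791524929824, 0.15563791524942092]) [440.6 291.9  30. ] [439.5 288.9  30. ]
```

```bash
python3 -m handwheel '[{"travel":[0,1,40],"delta_rot":[0,0,0],"gripper":91},{"travel":[0,0,40],"delta_rot":[0,0,0],"gripper":91},{"travel":[0,0,40],"delta_rot":[0,0,0],"gripper":80},{"travel":[0,0,40],"delta_rot":[0,0,0],"gripper":70},{"travel":[0,0,40],"delta_rot":[0,0,0],"gripper":60},{"travel":[0,0,20],"delta_rot":[0,0,0],"gripper":60},{"travel":[0,0,8],"delta_rot":[0,0,0],"gripper":60},{"travel":[0,0,0],"delta_rot":[0,0,0],"gripper":60}]'
python3 -m handwheel '[{"travel":[0,0,0],"delta_rot":[0,0,0],"gripper":15},{"travel":[0,0,0],"delta_rot":[0,0,0],"gripper":15},{"travel":[0,0,0],"delta_rot":[0,0,0],"gripper":15},{"travel":[0,0,0],"delta_rot":[0,0,0],"gripper":15},{"travel":[0,0,0],"delta_rot":[0,0,0],"gripper":15},{"travel":[0,0,0],"delta_rot":[0,0,0],"gripper":15}]'
```

```text
t: 4.65
tcp_pos: [452.4, 329.4, 9.3]
orientation: [180.0, -0.0, 75.0]
contact_force: [-0.5, -0.1, 0.1]
finger_gap: 59.9
t: 5.4
tcp_pos: [451.7, 329.5, 8.9]
orientation: [180.0, -0.0, 75.0]
contact_force: [-2.2, -1.1, 5.0]
finger_gap: 27.4
```

```bash
python3 -m handwheel '[{"travel":[0,0,-20],"delta_rot":[0,0,0],"gripper":15},{"travel":[0,0,-20],"delta_rot":[0,0,0],"gripper":15},{"travel":[0,0,-20],"delta_rot":[0,0,-0.08],"gripper":15},{"travel":[0,0,0],"delta_rot":[0,0,-0.08],"gripper":15},{"travel":[0,0,0],"delta_rot":[0,0,-0.08],"gripper":15},{"travel":[-29,9,0],"delta_rot":[0,0,0],"gripper":15},{"travel":[-29,9,0],"delta_rot":[0,0,0],"gripper":15},{"travel":[-29,9,0],"delta_rot":[0,0,0],"gripper":15}]'
python3 -m handwheel '[{"travel":[0,0,0],"delta_rot":[0,0,0],"gripper":15},{"travel":[0,0,0],"delta_rot":[0,0,0],"gripper":15}]'
python3 - <<'E'
from h import *
s=arm.state();print(s["tcp_pos"],s["orientation"],s["finger_gap"],s["ft_torque"])
T=arm.camera("top");S=arm.camera("scene")
cv2.imwrite("pics/t2.png",T[:,:,::-1]);cv2.imwrite("pics/s2.png",S[:,:,::-1])
a=cv2.resize(T[150:310,120:360],(780,520),interpolation=cv2.INTER_CUBIC)
b=cv2.resize(S[140:300,150:390],(780,520),interpolation=cv2.INTER_CUBIC)
cv2.imwrite("pics/c2.png",cv2.resize(np.hstack([a,b]),(800,267),interpolation=cv2.INTER_AREA)[:,:,::-1])
cv2.imwrite("pics/c2.png",np.vstack([cv2.resize(T[190:300,120:380],(702,297),interpolation=cv2.INTER_CUBIC),cv2.resize(S[160:270,150:410],(702,297),interpolation=cv2.INTER_CUBIC)])[:,:,::-1])
E
```

```text
t: 6.4
tcp_pos: [477.5, 240.9, 69.8]
orientation: [179.9, -0.0, 88.8]
contact_force: [-0.0, -0.1, -1.7]
finger_gap: 27.7
t: 6.65
tcp_pos: [477.0, 242.5, 69.5]
orientation: [179.9, -0.1, 88.8]
contact_force: [-0.1, 0.2, -1.6]
finger_gap: 28.1
[477.00622851 242.50465919  69.50390604] [ 1.79939485e+02 -6.06219120e-02  8.88026867e+01] 28.120626484500864 [-0.04641619 -0.09733869 -0.01298357]
```

View pics/c2.png

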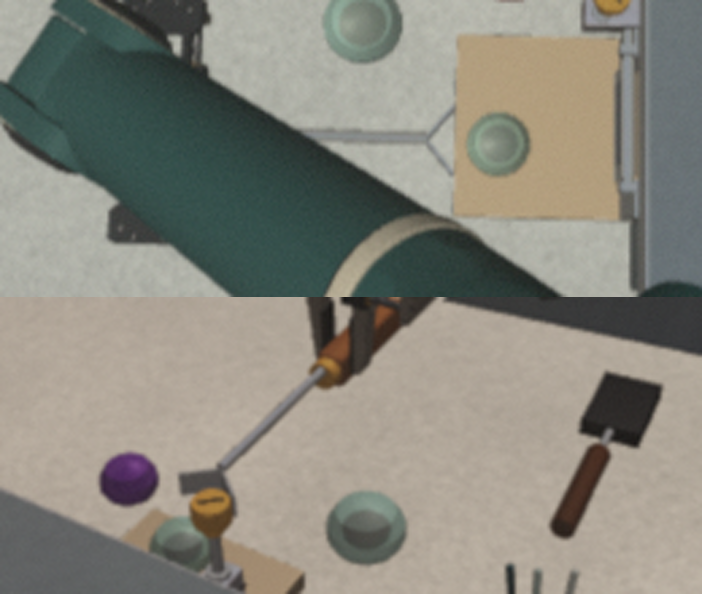

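Top half: the fork is level in the grip, with its vee corner at crop (430,138) and the dome at (498,144). Scene half: corner top at crop (220,468).

Run:
```python
from h import *
np.set_printoptions(precision=1,suppress=True)
ct,cs=arm.calibration("top"),arm.calibration("scene")
print(tri(ct,(430/2.7+120,138/2.7+190),cs,(220/2.7+150,(468-297)/2.7+160)),plane(ct,(430/2.7+120,138/2.7+190),85))
T=cv2.imread("pics/t2.png")[:,:,::-1].copy()
O=np.array([487.5,-127.4]);X=np.array([-.0194,-.9998]);Y=np.array([.9998,-.0194])
K=lambda p:np.array([(p[:2]-O)@X,(p[:2]-O)@Y])
# blade tips in top crop
for p in((454,105),(454,175),(300,134)):print(plane(ct,(p[0]/2.7+120,p[1]/2.7+190),85),K(plane(ct,(p[0]/2.7+120,p[1]/2.7+190),85)))
v=plane(ct,(430/2.7+120,138/2.7+190),85);print("vee K",K(v))
for q in blobs(T,(40,18,60),(100,255,255),(290,225,322,262),60):
    ce,r=cv2.minEnclosingCircle(q);p=plane(ct,ce,42);print(ce,r,p,K(p))
```

```text
(array([473.3,  34.6,  87. ]), [1.2747180022655398, 1.2747180022654647]) [472.5  33.7  85. ]
[500.4  13.8  85. ] [-141.4   10.1]
[441.8  13.6  85. ] [-140.   -48.4]
[475.1 142.5  85. ] [-269.6  -17.6]
vee K [-160.8  -18.1]
(304.0, 243.0) 11.180439949035645 [472.3 -24.1  42. ] [-103.   -17.2]
```

```bash
python3 -m handwheel '[{"travel":[0,0,13],"delta_rot":[0,0,0],"gripper":15},{"travel":[0,1,13],"delta_rot":[0,0,0],"gripper":15},{"travel":[0,0,0],"delta_rot":[0,0,0],"gripper":15},{"travel":[-8,0,0],"delta_rot":[0,0,0],"gripper":15},{"travel":[-8,0,0],"delta_rot":[0,0,0],"gripper":15},{"travel":[-8,0,0],"delta_rot":[0,0,0],"gripper":15},{"travel":[-8,0,0],"delta_rot":[0,0,0],"gripper":15}]'
python3 -m handwheel '[{"travel":[-10,2.5,0],"delta_rot":[0,0,0],"gripper":15},{"travel":[-10,2.5,0],"delta_rot":[0,0,0],"gripper":15},{"travel":[-10,2.5,0],"delta_rot":[0,0,0],"gripper":15},{"travel":[0,0,0],"delta_rot":[0,0,0],"gripper":15}]'
python3 - <<'E'
from h import *
np.set_printoptions(precision=1,suppress=True)
T=arm.camera("top");ct=arm.calibration("top");cv2.imwrite("pics/t3.png",T[:,:,::-1])
O=np.array([487.5,-127.4]);X=np.array([-.0194,-.9998]);Y=np.array([.9998,-.0194])
K=lambda p:np.array([(p[:2]-O)@X,(p[:2]-O)@Y])
print(K(arm.state()["tcp_pos"]))
for q in blobs(T,(40,18,60),(100,255,255),(288,220,350,265),60):
    ce,r=cv2.minEnclosingCircle(q);print(ce,r,K(plane(ct,ce,42)))
E
```

```text
t: 7.62
tcp_pos: [477.4, 209.4, 42.9]
orientation: [180.0, -0.0, 88.8]
contact_force: [0.2, 1.5, -2.3]
finger_gap: 27.8
t: 8.12
tcp_pos: [484.4, 178.1, 42.4]
orientation: [-180.0, 0.1, 88.7]
contact_force: [-0.8, -0.1, -1.2]
finger_gap: 27.9
[-306.    -9.3]
(320.8470153808594, 240.20347595214844) 11.408836364746094 [-63.7  -9.6]
```

```bash
python3 -m handwheel '[{"travel":[-10,3,0],"delta_rot":[0,0,0],"gripper":15},{"travel":[-10,3,0],"delta_rot":[0,0,0],"gripper":15},{"travel":[-10,3,0],"delta_rot":[0,0,0],"gripper":15},{"travel":[-8,0,0],"delta_rot":[0,0,0],"gripper":15},{"travel":[0,0,0],"delta_rot":[0,0,0],"gripper":15}]'
python3 - <<'E'
from h import *
np.set_printoptions(precision=1,suppress=True)
T=arm.camera("top");ct=arm.calibration("top");cv2.imwrite("pics/t4.png",T[:,:,::-1])
O=np.array([487.5,-127.4]);X=np.array([-.0194,-.9998]);Y=np.array([.9998,-.0194])
K=lambda p:np.array([(p[:2]-O)@X,(p[:2]-O)@Y])
print(K(arm.state()["tcp_pos"]))
for q in blobs(T,(40,18,60),(100,255,255),(288,220,350,265),60):
    ce,r=cv2.minEnclosingCircle(q);print(ce,r,K(plane(ct,ce,42)))
cv2.imwrite("pics/c4.png",cv2.resize(T[190:290,220:380],(800,500),interpolation=cv2.INTER_CUBIC)[:,:,::-1])
E
```

```text
t: 8.8
tcp_pos: [492.3, 140.2, 42.5]
orientation: [-180.0, 0.0, 88.7]
contact_force: [0.1, 0.3, -1.8]
finger_gap: 27.8
[-268.2   -0.5]
(337.5, 237.0) 11.884963989257812 [-24.8  -1.1]
(297.1052551269531, 256.0) 12.120577812194824 [-118.5  -48. ]
```

View pics/c4.png

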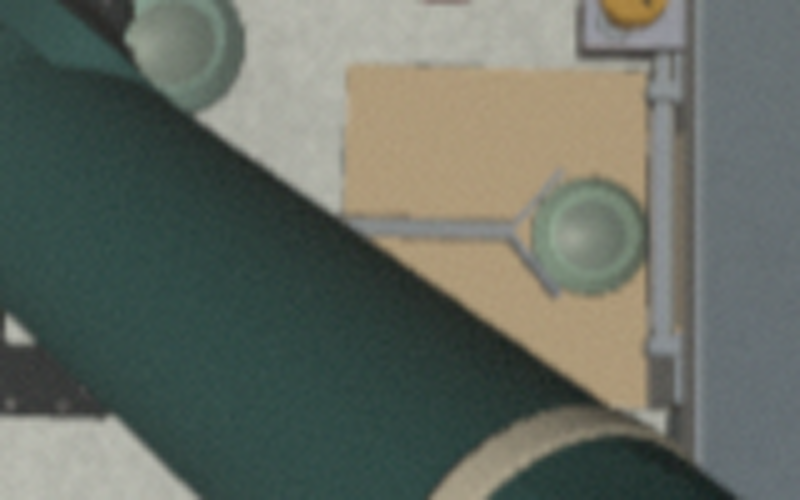

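Dome seated in the vee and centred on the mouth (crop (588,236), shelf mid about 237). Pushing straight in.

```bash
python3 -m handwheel '[{"travel":[-12,0,0],"delta_rot":[0,0,0],"gripper":15},{"travel":[-12,0,0],"delta_rot":[0,0,0],"gripper":15},{"travel":[-12,0,0],"delta_rot":[0,0,0],"gripper":15},{"travel":[-12,0,0],"delta_rot":[0,0,0],"gripper":15}]'
python3 -m handwheel '[{"travel":[-12,0,0],"delta_rot":[0,0,0],"gripper":15},{"travel":[-12,0,0],"delta_rot":[0,0,0],"gripper":15},{"travel":[-12,0,0],"delta_rot":[0,0,0],"gripper":15},{"travel":[-12,0,0],"delta_rot":[0,0,0],"gripper":15}]'
python3 -m handwheel '[{"travel":[-12,0,0],"delta_rot":[0,0,0],"gripper":15},{"travel":[-12,0,0],"delta_rot":[0,0,0],"gripper":15},{"travel":[-12,0,0],"delta_rot":[0,0,0],"gripper":15},{"travel":[-12,0,0],"delta_rot":[0,0,0],"gripper":15},{"travel":[0,0,0],"delta_rot":[0,0,0],"gripper":15},{"travel":[0,0,0],"delta_rot":[0,0,0],"gripper":15}]'
```

```text
t: 9.35
tcp_pos: [491.2, 92.5, 42.6]
orientation: [180.0, -0.0, 88.8]
contact_force: [1.1, 1.5, -2.3]
finger_gap: 28.0
t: 9.85
tcp_pos: [490.1, 44.6, 42.5]
orientation: [-180.0, 0.0, 88.8]
contact_force: [0.8, 1.7, -1.7]
finger_gap: 27.6
t: 10.6
tcp_pos: [489.0, -2.8, 42.5]
orientation: [-180.0, 0.0, 88.8]
contact_force: [-0.4, 0.7, -3.0]
finger_gap: 28.0
```

```bash
python3 -m handwheel '[{"travel":[8,0,0],"delta_rot":[0,0,0],"gripper":15},{"travel":[16,0,0],"delta_rot":[0,0,0],"gripper":15},{"travel":[16,0,0],"delta_rot":[0,0,0],"gripper":15},{"travel":[16,0,0],"delta_rot":[0,0,0],"gripper":15},{"travel":[16,0,0],"delta_rot":[0,0,0],"gripper":15},{"travel":[16,0,0],"delta_rot":[0,0,0],"gripper":15},{"travel":[16,0,0],"delta_rot":[0,0,0],"gripper":15},{"travel":[16,0,0],"delta_rot":[0,0,0],"gripper":15}]'
python3 -m handwheel '[{"travel":[20,0,0],"delta_rot":[0,0,0],"gripper":15},{"travel":[20,0,0],"delta_rot":[0,0,0],"gripper":15},{"travel":[20,0,0],"delta_rot":[0,0,0],"gripper":15},{"travel":[20,0,0],"delta_rot":[0,0,0],"gripper":15},{"travel":[20,0,0],"delta_rot":[0,0,0],"gripper":15},{"travel":[20,0,0],"delta_rot":[0,0,0],"gripper":15},{"travel":[20,0,0],"delta_rot":[0,0,0],"gripper":15},{"travel":[0,0,0],"delta_rot":[0,0,0],"gripper":15}]'
python3 - <<'E'
from h import *
T=arm.camera("top");S=arm.camera("scene");cv2.imwrite("pics/t5.png",T[:,:,::-1])
cv2.imwrite("pics/c5.png",np.vstack([cv2.resize(T[190:290,160:400],(720,300),interpolation=cv2.INTER_CUBIC),cv2.resize(S[180:280,130:370],(720,300),interpolation=cv2.INTER_CUBIC)])[:,:,::-1])
E
```

```text
t: 11.6
tcp_pos: [491.8, 118.5, 42.6]
orientation: [180.0, 0.0, 88.8]
contact_force: [-0.7, -0.2, -2.2]
finger_gap: 27.9
t: 12.6
tcp_pos: [494.2, 259.7, 42.7]
orientation: [180.0, -0.1, 88.9]
contact_force: [-0.1, 0.1, -2.1]
finger_gap: 27.4
```

View pics/c5.png

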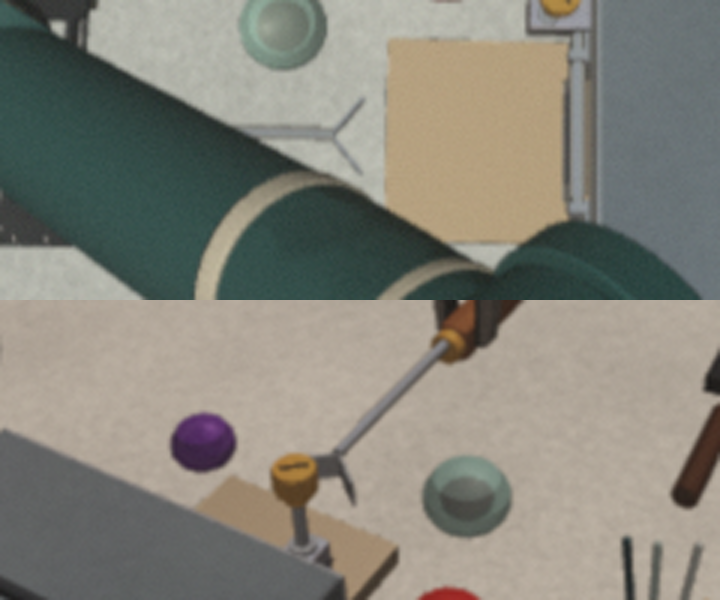

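Shelf empty and the fork out with its tips about 18 mm clear of the shelf; flap bar looks as before. Backing off 40 mm and laying the fork down.

```bash
python3 -m handwheel '[{"travel":[20,0,0],"delta_rot":[0,0,0],"gripper":15},{"travel":[20,0,0],"delta_rot":[0,0,0],"gripper":15},{"travel":[0,0,12],"delta_rot":[0,0,0],"gripper":15},{"travel":[0,0,12],"delta_rot":[0,0,0],"gripper":15},{"travel":[0,0,6],"delta_rot":[0,0,0],"gripper":15},{"travel":[0,0,3],"delta_rot":[0,0,0],"gripper":15},{"travel":[0,0,0],"delta_rot":[0,0,0],"gripper":15},{"travel":[0,0,0],"delta_rot":[0,0,0],"gripper":15}]'
```

```text
t: 13.7
tcp_pos: [495.8, 297.3, 9.7]
orientation: [180.0, -0.0, 88.8]
contact_force: [-0.7, 0.3, -1.9]
finger_gap: 27.8
```

```bash
python3 -m handwheel '[{"travel":[0,0,1],"delta_rot":[0,0,0],"gripper":15},{"travel":[0,0,0],"delta_rot":[0,0,0],"gripper":40},{"travel":[0,0,0],"delta_rot":[0,0,0],"gripper":60},{"travel":[0,0,0],"delta_rot":[0,0,0],"gripper":60},{"travel":[0,0,0],"delta_rot":[0,0,0],"gripper":60}]'
python3 -m handwheel '[{"travel":[0,0,-15],"delta_rot":[0,0,0],"gripper":60},{"travel":[0,0,-30],"delta_rot":[0,0,0],"gripper":60},{"travel":[0,0,-50],"delta_rot":[0,0,0],"gripper":60},{"travel":[0,0,-50],"delta_rot":[0,0,0],"gripper":60},{"travel":[0,0,-50],"delta_rot":[0,0,0],"gripper":60},{"travel":[0,0,-50],"delta_rot":[0,0,0],"gripper":60},{"travel":[0,0,0],"delta_rot":[0,0,0],"gripper":60}]'
python3 - <<'E'
from h import *
np.set_printoptions(precision=1,suppress=True)
print(arm.state()["joint_positions"])
T=arm.camera("top");S=arm.camera("scene");W=arm.camera("wrist")
for n,i in(("t6",T),("s6",S),("w6",W)):cv2.imwrite(f"pics/{n}.png",i[:,:,::-1])
cv2.imwrite("pics/c6.png",np.hstack([cv2.resize(S,(400,300)),cv2.resize(W,(400,300))])[:,:,::-1])
E
```

```text
t: 14.32
tcp_pos: [495.5, 297.4, 8.5]
orientation: [-180.0, -0.0, 88.8]
contact_force: [0.2, -0.2, 0.8]
finger_gap: 60.2
t: 15.2
tcp_pos: [496.9, 299.2, 258.7]
orientation: [179.6, -0.2, 88.8]
contact_force: [-0.7, -0.3, -0.2]
finger_gap: 60.2
[  2.9  25.5 -49.2  97.2  21.   66.4 -53.1]
```

View pics/c6.png

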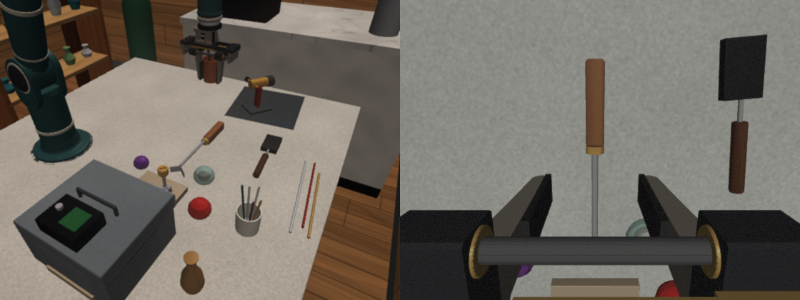

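Fork lies flat on the bench, kiln and bystanders undisturbed. Wrist view confirms the fork is released. Now to the screw: pre-turn anticlockwise by 56° and go above it.

```bash
python3 -m handwheel '[{"travel":[0,0,0],"delta_rot":[0,0,-0.163],"gripper":60},{"travel":[0,0,0],"delta_rot":[0,0,-0.163],"gripper":60},{"travel":[0,0,0],"delta_rot":[0,0,-0.163],"gripper":60},{"travel":[0,0,0],"delta_rot":[0,0,-0.163],"gripper":60},{"travel":[0,0,0],"delta_rot":[0,0,-0.163],"gripper":60},{"travel":[0,0,0],"delta_rot":[0,0,-0.163],"gripper":60}]'
python3 -m handwheel '[{"travel":[-37,-36,0],"delta_rot":[0,0,0],"gripper":60},{"travel":[-37,-36,0],"delta_rot":[0,0,0],"gripper":60},{"travel":[-37,-36,0],"delta_rot":[0,0,0],"gripper":60},{"travel":[-37,-36,0],"delta_rot":[0,0,0],"gripper":60},{"travel":[-37,-36,0],"delta_rot":[0,0,0],"gripper":60},{"travel":[-37,-36,0],"delta_rot":[0,0,0],"gripper":60},{"travel":[-36,-36,0],"delta_rot":[0,0,0],"gripper":60},{"travel":[-36,-36,0],"delta_rot":[0,0,0],"gripper":60}]'
python3 -m handwheel '[{"travel":[0,0,0],"delta_rot":[0,0,0],"gripper":60}]'
python3 - <<'E'
from h import *
np.set_printoptions(precision=1,suppress=True)
s=arm.state();c=arm.calibration("wrist");W=arm.camera("wrist");cv2.imwrite("pics/w7.png",W[:,:,::-1])
print(s["tcp_pos"],s["orientation"],s["joint_positions"])
for q in blobs(W,(10,110,60),(28,255,255),(100,100,460,330),150)[:4]:
    ce,r=cv2.minEnclosingCircle(q);print(ce,r,cv2.contourArea(q),plane(c,ce,202))
E
```

```text
t: 16.1
tcp_pos: [494.7, 296.8, 251.9]
orientation: [-179.8, -0.1, 145.2]
contact_force: [-0.1, -0.1, 0.5]
finger_gap: 60.4
t: 17.1
tcp_pos: [569.1, -109.1, 252.0]
orientation: [-180.0, -0.2, 144.8]
contact_force: [0.2, -0.4, 0.1]
finger_gap: 59.6
t: 17.23
tcp_pos: [569.2, -112.6, 251.1]
orientation: [-179.9, -0.2, 144.4]
contact_force: [-0.6, 0.9, 0.4]
finger_gap: 60.3
[ 569.2 -112.6  251.1] [-179.9   -0.2  144.4] [ 52.3  32.  -61.8  96.7  29.8  69.8  37.7]
(287.5, 224.0) 23.436182022094727 1521.5 [ 570.  -102.1  202. ]
(116.0, 327.1153869628906) 13.135997772216797 267.5 [ 562.2 -237.4  202. ]
```

View pics/w7.png

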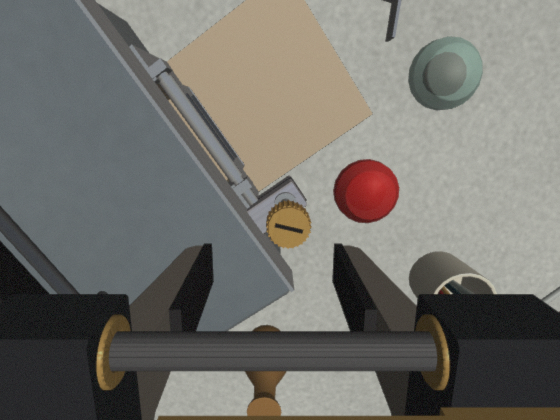

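Wrist view: screw head centred at (289,226), clear of the fingers. The flap bar lies shut beside an empty shelf. Let it settle, then work out the correction.

```bash
python3 -m handwheel '[{"travel":[0,0,0],"delta_rot":[0,0,0],"gripper":60},{"travel":[0,0,0],"delta_rot":[0,0,0],"gripper":60}]'
python3 - <<'E'
from h import *
s=arm.state();c=arm.calibration("wrist");W=arm.camera("wrist")
q=blobs(W,(10,110,60),(28,255,255),(230,150,330,330),150)[0];ce,r=cv2.minEnclosingCircle(q);print(ce,r,plane(c,ce,202))
y=np.radians(s["orientation"][2]);d=np.array([571.3,-103.5])-s["tcp_pos"][:2]
print(s["tcp_pos"],s["orientation"],d[0]*np.cos(y)+d[1]*np.sin(y),d[0]*np.sin(y)-d[1]*np.cos(y))
E
```

```text
t: 17.52
tcp_pos: [569.7, -105.7, 253.5]
orientation: [-180.0, -0.0, 145.0]
contact_force: [-0.5, -0.1, -0.1]
finger_gap: 60.1
(278.5, 228.0) 23.436182022094727 [ 570.04482714 -101.62145084  202.        ]
[ 569.6653142  -105.65295308  253.45942323] [-1.79995053e+02 -2.59557379e-02  1.44993415e+02] -0.10386261516385686 2.701225125629972
```

```bash
python3 -m handwheel '[{"travel":[0,3,15],"delta_rot":[0,0,0],"gripper":60},{"travel":[0,0,20],"delta_rot":[0,0,0],"gripper":60},{"travel":[0,0,20],"delta_rot":[0,0,0],"gripper":60},{"travel":[0,0,15],"delta_rot":[0,0,0],"gripper":60},{"travel":[0,0,7],"delta_rot":[0,0,0],"gripper":60},{"travel":[0,0,0],"delta_rot":[0,0,0],"gripper":60}]'
python3 -m handwheel '[{"travel":[0,0,0],"delta_rot":[0,0,0],"gripper":12},{"travel":[0,0,0],"delta_rot":[0,0,0],"gripper":12},{"travel":[0,0,0],"delta_rot":[0,0,0],"gripper":12},{"travel":[0,0,0],"delta_rot":[0,0,0],"gripper":12},{"travel":[0,0,0],"delta_rot":[0,0,0],"gripper":12},{"travel":[0,0,0],"delta_rot":[0,0,0],"gripper":12}]'
```

```text
t: 18.32
tcp_pos: [571.6, -104.9, 176.2]
orientation: [-180.0, -0.0, 144.8]
contact_force: [0.6, 0.9, -0.2]
finger_gap: 59.8
t: 19.08
tcp_pos: [573.1, -103.2, 177.0]
orientation: [179.8, 0.1, 144.9]
contact_force: [3.7, 3.8, -3.3]
finger_gap: 25.9
```

```bash
Q='from station import arm;s=arm.state();print("TORQUE",s["ft_torque"].round(3),s["joint_positions"][6].round(1))'
python3 -m handwheel '[{"travel":[0,0,0],"delta_rot":[0,0,0.15],"gripper":12},{"travel":[0,0,0],"delta_rot":[0,0,0.15],"gripper":12},{"travel":[0,0,0],"delta_rot":[0,0,0.15],"gripper":12},{"travel":[0,0,0],"delta_rot":[0,0,0.15],"gripper":12}]'; python3 -c "$Q"
python3 -m handwheel '[{"travel":[0,0,0],"delta_rot":[0,0,0.15],"gripper":12},{"travel":[0,0,0],"delta_rot":[0,0,0.15],"gripper":12},{"travel":[0,0,0],"delta_rot":[0,0,0.15],"gripper":12},{"travel":[0,0,0],"delta_rot":[0,0,0],"gripper":12}]'; python3 -c "$Q"
```

```text
t: 19.58
tcp_pos: [572.9, -103.4, 177.0]
orientation: [179.8, -0.0, 110.2]
contact_force: [3.3, 4.0, -2.6]
finger_gap: 25.9
TORQUE [ 0.582 -0.803  0.043] 3.7
t: 20.08
tcp_pos: [572.8, -103.4, 177.0]
orientation: [179.9, -0.1, 84.8]
contact_force: [4.0, 2.8, -2.7]
finger_gap: 26.5
TORQUE [ 0.667 -0.811 -0.051] -18.6
```

```bash
Q='from station import arm;s=arm.state();print("TORQUE",s["ft_torque"].round(3),s["joint_positions"][6].round(1))'
python3 -m handwheel '[{"travel":[0,0,0],"delta_rot":[0,0,0.1],"gripper":12},{"travel":[0,0,0],"delta_rot":[0,0,0.1],"gripper":12},{"travel":[0,0,0],"delta_rot":[0,0,0],"gripper":12}]'; python3 -c "$Q"
python3 -m handwheel '[{"travel":[0,0,0],"delta_rot":[0,0,0.1],"gripper":12},{"travel":[0,0,0],"delta_rot":[0,0,0.1],"gripper":12},{"travel":[0,0,0],"delta_rot":[0,0,0],"gripper":12}]'; python3 -c "$Q"
```

```text
t: 20.45
tcp_pos: [572.7, -103.4, 177.0]
orientation: [179.9, -0.1, 73.4]
contact_force: [4.2, 4.0, -1.7]
finger_gap: 26.0
TORQUE [ 0.86  -0.792 -0.043] -28.6
t: 20.82
tcp_pos: [572.6, -103.4, 177.0]
orientation: [179.9, -0.1, 62.0]
contact_force: [3.8, 3.8, -1.4]
finger_gap: 25.9
TORQUE [ 0.813 -0.718 -0.036] -38.7
```

Turned 1.45 rad so far, no stop felt yet. Continuing in small batches.

```bash
Q='from station import arm;s=arm.state();print("TORQUE",s["ft_torque"].round(3),s["joint_positions"][6].round(1))'
python3 -m handwheel '[{"travel":[0,0,0],"delta_rot":[0,0,0.1],"gripper":12},{"travel":[0,0,0],"delta_rot":[0,0,0.1],"gripper":12},{"travel":[0,0,0],"delta_rot":[0,0,0],"gripper":12}]'; python3 -c "$Q"
python3 -m handwheel '[{"travel":[0,0,0],"delta_rot":[0,0,0.1],"gripper":12},{"travel":[0,0,0],"delta_rot":[0,0,0.1],"gripper":12},{"travel":[0,0,0],"delta_rot":[0,0,0],"gripper":12}]'; python3 -c "$Q"
```

```text
t: 21.2
tcp_pos: [572.1, -104.0, 177.0]
orientation: [180.0, -0.1, 50.6]
contact_force: [0.9, 3.0, 1.2]
finger_gap: 26.4
TORQUE [ 0.704 -0.333  0.37 ] -48.8
t: 21.58
tcp_pos: [570.1, -105.3, 176.9]
orientation: [-179.9, 0.2, 39.1]
contact_force: [-2.6, 0.9, 5.8]
finger_gap: 26.1
TORQUE [0.214 0.902 0.434] -59.0
```

Torque jumped from about 0.04 to 0.37–0.43 N m at about 1.6 rad, so the screw is seated. Release, rise and check.

```bash
python3 -m handwheel '[{"travel":[0,0,0],"delta_rot":[0,0,0],"gripper":40},{"travel":[0,0,0],"delta_rot":[0,0,0],"gripper":60},{"travel":[0,0,0],"delta_rot":[0,0,0],"gripper":60},{"travel":[0,0,-20],"delta_rot":[0,0,0],"gripper":60},{"travel":[0,0,-30],"delta_rot":[0,0,0],"gripper":60},{"travel":[0,0,-30],"delta_rot":[0,0,0],"gripper":60},{"travel":[0,0,0],"delta_rot":[0,0,0],"gripper":60},{"travel":[0,0,0],"delta_rot":[0,0,0],"gripper":60}]'
python3 - <<'E'
from h import *
W=arm.camera("wrist");S=arm.camera("scene");T=arm.camera("top");c=arm.calibration("wrist");print(arm.state()["orientation"])
import json
# slot direction of the head, before (w7, yaw 144.4) and now
for n,im,yaw in(("before",cv2.imread("pics/w7.png")[:,:,::-1].copy(),144.4),("now",W,arm.state()["orientation"][2])):
    q=blobs(im,(10,110,60),(28,255,255),(200,150,360,300),150)[0];(u,v),r=cv2.minEnclosingCircle(q)
    m=np.zeros(im.shape[:2],np.uint8);cv2.circle(m,(int(u),int(v)),int(r*.7),255,-1)
    d=((im.max(2)<60)&(m>0)).astype(np.uint8);M=cv2.moments(d,True)
    a=np.degrees(.5*np.arctan2(2*M["mu11"],M["mu20"]-M["mu02"]));print(n,(u,v),r,"slot px",M["m00"],"img angle",a,"yaw",yaw)
cv2.imwrite("pics/c8.png",np.vstack([np.hstack([cv2.resize(S,(400,300)),cv2.resize(W,(400,300))]),np.hstack([cv2.resize(T,(400,300)),cv2.resize(T[190:290,270:403],(400,300))])])[:,:,::-1])
E
```

```text
t: 22.58
tcp_pos: [571.3, -105.1, 256.5]
orientation: [180.0, 0.0, 38.8]
contact_force: [-0.0, -0.0, -0.1]
finger_gap: 60.0
[-1.79918955e+02  6.73572939e-02  3.88356048e+01]
before (287.5, 224.0) 23.436182022094727 slot px 74.0 img angle 13.363725736070684 yaw 144.4
now (271.4664306640625, 221.7014923095703) 22.974950790405273 slot px 75.0 img angle -3.1985824413169874 yaw 38.835604836003405
```

View pics/c8.png

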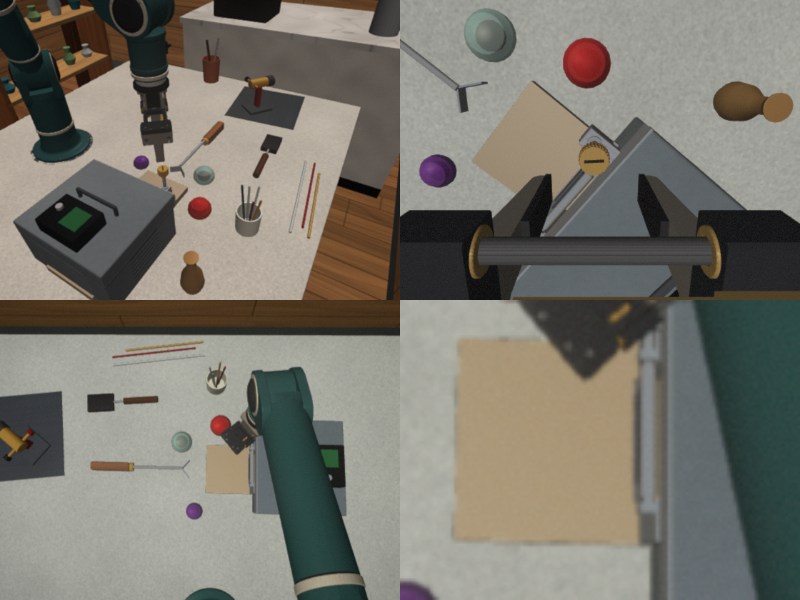

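The slot turned about 89° (1.55 rad) clockwise while I turned the tool 1.85 rad. It stopped with a sharp torque rise, so it is against its stop, which implies a start at 0.85 rad, inside the stated range. The fork lies flat, the flap is shut, the bystanders are in place and the arm is clear.

```bash
python3 -c "
from station import arm
print(arm.finish_job(),arm.state()['t'])"
```

```text
the job is handed in; nothing more can be done
the job is handed in; nothing more can be done
```

I pushed the small green paperweight through the flap with the fork, laid the fork flat on the bench, turned the thumbscrew to its stop, and handed the job in at about 23 s of the 69 s. No verdict is reported.

- **Paperweight:** it should be about 118 mm inside the mouth and central, worked out from the push distance. It can't be seen behind the flap, so its final place and upright stance are not confirmed. The wrist force stayed below about 4 N during the push, and the gripper never came near it.
- **Flap:** it looks shut in the wrist and top views, with the shelf empty. I did not measure its angle.
- **Fork:** it lies flat on the bench, released and clear of the gripper.
- **Thumbscrew:** its slot turned about 1.55 rad while I turned the tool 1.85 rad. The torque rose from about 0.04 to 0.4 N m as it stopped, so I take it as seated; the grip slipped on the knurl for the rest.
- **Vase, rod pot and paddle:** they look unmoved in the last pictures.
- **Disagreements:** the camera estimates of the screw differed by about 3 mm. The fork's grip point came out 4–5 mm different between measurements. Neither mattered.

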